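# Square a laptop battery in the test jig and lock it with keeper and collar

## Robot

A 7-joint arm with a two-finger parallel gripper is mounted at the origin on the work surface. World frame = base frame: x ahead of the robot, y to its left, z up, the work surface at z = 0. Lengths are in m, angles in rad, forces in N, time in s.
With the tool pointing down it reaches from about 0.4 to 0.85 m from the base axis. Payload 10.4 kg.
Tool frame: the origin (TCP) lies between the finger pads; the fingertips stand 19 mm ahead of it and the grasp point (between the pads) is the TCP (manip.tips_ahead is the distance from the TCP to the fingertips, in m); z points along the fingers, y is the line along which they close (so a half turn about z gives the same grasp; the last joint's range is limited). The gripper opens to 85 mm and grips with 20 to 120 N. Pads are 22 mm wide; open, the fingers measure 114 mm over their backs; the gripper's body (76 mm by 85 mm) begins 54 mm behind the grasp point. The pads swing forward as they close: fully open they stand 13 mm farther back than shut.
Start: joints at [1.137, 0.332, -0.065, 1.46, 0.022, 1.35, -0.088], TCP at [0.25, -0.573, 0.25] pointing down, gripper open.
Joint ranges: [-2.6, 2.6], [-0.5, 2.12], [-1.47, 1.34], [0.16, 2.42], [-1.27, 4.41], [0.06, 2.06], [-2.6, 2.6]. Speed limits (rad/s): [2.22, 2.22, 2.79, 2.79, 3.14, 3.14, 3.14].

## Interface

Orientations are given as a unit quaternion [x, y, z, w].
In Python, from workcell import manip, viewer gives the robot as it stands.
- The arm moves only by the tool arm_command, never from a script. Its argument "series" is text: rows parted by semicolons, each of 5 numbers parted by spaces: the closure, from 0 (fully open) to 1 (shut), then the shift along the tool's x, y, z normalised to -1 to 1, where 1 is 0.4 m, then the turn about the tool's z normalised to -1 to 1, where 1 is 180 degrees. In form: jaw tx ty tz spin; .... A call has exactly 10 rows; each row shifts and turns the commanded pose from where the row before left it, along the tool's axes as they then stand; what a row does not reach is not made up. A row lasts 1/8 s, in which the tool goes at most 62.5 mm and 10.7 degrees, less where a joint would pass 70% of its speed; a pose out of reach is approached as far as the arm can. A call with a number of a shift or a turn outside -1 to 1 is refused whole. A call with a gripper value outside its range is refused whole. The fingers move at their own pace and stop on an object; "newtons" is the grip in N (left out, the last holds). Time passes only in rows, so rows that do not move let the fingers close, or fill a call up. It gives the time, the measured TCP pose, the force, the opening and the grip force at its end, in the units of the state.
- manip.get_obs(): the state, without advancing time (a new reading comes with each control period).
- viewer.camera(name): name is "scene" or "top" or "wrist"; returns a dict with "pixels" (480x640x3 uint8, red, green, blue), "intrinsics" (3x3 intrinsics, pixels), "D" ([k1, k2, p1, p2, k3] as OpenCV has them; the pictures are not rectified), "extrinsics" (4x4, takes a point from world to camera coordinates). Camera axes: x right, y up, looking along -z (the intrinsics and any distortion apply to the point x, -y, -z); pixel columns grow to the right and rows downward; lengths in m; the calibration is good to about 2 mm. A picture is of the moment at which its call begins. There is no depth.
- manip.hand_in(): hands the job in; it is judged then, once.
The state is a dict: "clock": time; "joint_pos": joint angles; "joint_velocities": joint speeds; "tau": joint torques, N m; "position": TCP position; "ee_rot": TCP orientation; "ft_force": force on the tool from outside, world axes, zero at the start; "torque": the same for the moment, N m; "grip_width": opening from 0.0 (shut) to 1.0 (fully open); "grasp_force": force on a finger pad.
Only numpy, scipy, OpenCV 4.12 (cv2) and the standard library are available. Lean on these libraries where they do the work, as an engineer would, in place of code of your own. Each camera call takes 0.05 s, during which the arm holds its last target. There are 200 camera calls.

## Task

Slide the black battery pack along the jig plate, without lifting it, until its contact end is flush against the red contact block and its long side is flush against the blue fence. Then lower the orange keeper ring onto the brass post until it is fully home on the blue shoulder, and after it lower the steel collar onto the post until it sits fully home on the keeper; do not drop either ring down the post. Leave the battery squared against both stops, the rings released, and do not disturb the other things on the bench.

Things in the scene. Friction and masses are not known exactly. Their poses are not given: they have to be found in the camera images.
- jig: Fixed battery test jig, turned up to 0.25 rad either way. Aluminium plate 220 (its x) x 270 (its y) x 12 mm; origin at the centre of the plate's underside on the bench, x away from the robot, y to the left, z up. It carries a blue fence at its far side, a red contact block at its left and an upright brass post just behind the fence.
- fence_face (a point): Middle of the blue fence's stop face, which looks to the jig's -x, at the height of the plate's top; in the jig frame x = 60, y = -5, z = 12 mm. The fence is 210 mm long along the jig's y, 12 mm thick, and rises 14 mm above the plate.
- block_face (a point): Middle of the red contact block's stop face (brass contacts), which looks to the jig's -y, at the height of the plate's top; in the jig frame x = 36, y = 85, z = 12 mm. The block is 72 mm wide along the jig's x, 32 mm thick, and rises 20 mm above the plate.
- pack_home (a point): Point on the jig plate's top (12 mm above the bench) where the battery's origin lies when the battery is flush against fence and contact block; axes as the jig. In the jig frame x = 34, y = 10, z = 12 mm.
- post_seat (a point): Centre of the blue shoulder (28 mm across) at the post's foot, on the post axis, 35.5 mm above the bench (1.5 mm above the battery's top): the underside of the keeper rests here. The post is 18 mm thick and rises 58 mm above this point; its top 6 mm are tapered to 10 mm.
- post_tip (a point): Top of the brass post, on its axis, 93.5 mm above the bench.
- pack: Black laptop battery pack, 52 (its x) x 150 (its y) x 22 mm, about 0.3 kg, lying loose and askew on the jig plate between the stops and the robot. Origin at the centre of its underside; +y points to its contact end (brass contacts, towards the contact block).
- keeper: Orange plastic keeper ring, 64 mm across, hole 24 mm, 16 mm high, lying flat on the bench on one side of the jig (left or right varies). Origin at the centre of its underside, z along the hole. On the post it reaches over the battery's edge.
- collar: Bare steel collar, 44 mm across, hole 24 mm, 30 mm high, about 0.22 kg, standing flat on the bench on the other side of the jig. Origin at the centre of its underside, z along the hole.
- mouse: Bystander: black computer mouse, 100 x 58 x 31 mm, origin under its centre, behind the jig to the left.
- drive: Bystander: flat aluminium disk drive, 100 x 70 x 10 mm, origin under its centre, behind the jig to the right.
- screwdriver: Bystander: screwdriver lying on the bench at the right.
Mind the look-alikes: they are no part of the job. Leave any pink or purple look-alike of the pack alone. Of the things that look like the collar, the larger one is meant.

How it is judged:
By the outcome, as a careful person would: the job done as asked, in the order asked, and still so for the second after the job is handed in, with the robot touching nothing.
It also fails if it takes over 72 s, if anything falls off the work surface, if the arm or the gripper's body presses on something with over 40 N, if the wrist force passes 120 N, or if a joint passes its speed limit or range.

## Working session

There is one attempt and no reset: what is moved stays moved. The work goes in short steps, Python scripts to look and compute and a tool call to move; the robot and the scene stay as the last step left them, time stands still between calls to the robot, and variables do not carry over. Pictures are saved under pics/ and viewed, at most 10 in all, crops included, and the job is handed in when it is done.

Besides the shell and the picture viewer there is one more tool, called as a command line: name --argument value ..., lists and objects as JSON in quotes. arm_command: Moves the arm, as the interface text tells. Scaled input: -1 to 1 covers 0.4 m each way for a shift and 180 degrees each way for a turn. Its arguments: {"type":"object","properties":{"series":{"type":"string"},"newtons":{"type":"number"}},"required":["series"]}

```bash
mkdir -p pics; ls
cat > h.py <<'E'
import numpy as np, cv2
from workcell import manip, viewer
def grab(n):
    c=viewer.camera(n); c={k:np.array(v) for k,v in c.items()}; return c
def ray(c,uv):
    p=cv2.undistortPoints(np.array(uv,float).reshape(-1,1,2),c['intrinsics'],c['D']).reshape(-1,2)
    d=np.c_[p[:,0],-p[:,1],-np.ones(len(p))]
    E=c['extrinsics'];R=E[:3,:3];return -R.T@E[:3,3], d@R
def onplane(c,uv,z):
    o,d=ray(c,uv); s=(z-o[2])/d[:,2]; return o+d*s[:,None]
def proj(c,P):
    P=np.atleast_2d(P);q=P@c['extrinsics'][:3,:3].T+c['extrinsics'][:3,3]
    q=q*[1,-1,-1]
    return cv2.projectPoints(q,np.zeros(3),np.zeros(3),c['intrinsics'],c['D'])[0].reshape(-1,2)
E
python3 - <<'E'
from h import *
for n in ['scene','top']:
    c=grab(n); cv2.imwrite(f'pics/{n}0.png',c['pixels'][...,::-1]); np.savez(f'{n}0.npz',**c)
    o,_=ray(c,[[320,240]]); print(n,o,onplane(c,[[320,240],[0,0],[640,0],[0,480],[640,480]],0).round(3).tolist())
print(manip.get_obs())
E
```

```text
pics
scene [ 1.27644991 -0.38757277  0.9417228 ] [[0.453, -0.057, 0.0], [-1.273, -0.713, 0.0], [-0.226, 1.58, 0.0], [0.744, -0.758, 0.0], [1.166, 0.215, 0.0]]
top [ 0.38615118 -0.06708493  1.33994434] [[0.513, -0.058, 0.0], [1.154, 0.844, 0.0], [1.213, -0.935, 0.0], [-0.124, 0.739, -0.0], [-0.085, -0.901, 0.0]]
{'clock': 0.1, 'joint_pos': array([ 1.1373765 ,  0.33281109, -0.06471028,  1.46084875,  0.0216423 ,
        1.34989951, -0.08847404]), 'joint_velocities': array([-0.00149801, -0.00077326,  0.00136045, -0.00125593,  0.00060014,
        0.00094906, -0.00121057]), 'tau': array([ 2.31080296e-03, -6.26747847e+01,  4.99203417e-02, -3.92428029e+01,
        1.64903660e-02,  6.99507364e-03,  8.55200028e-05]), 'position': array([ 0.24946966, -0.5727179 ,  0.24959811]), 'ee_rot': array([ 9.78970732e-01,  2.03999763e-01, -1.75596619e-04, -6.10229007e-04]), 'ft_force': array([-0.71633199, -0.28197665,  0.07115824]), 'torque': array([ 0.00015166, -0.02890676,  0.00248933]), 'grasp_force': 0.0, 'grip_width': 1.0011121166792176}
```

View pics/top0.png

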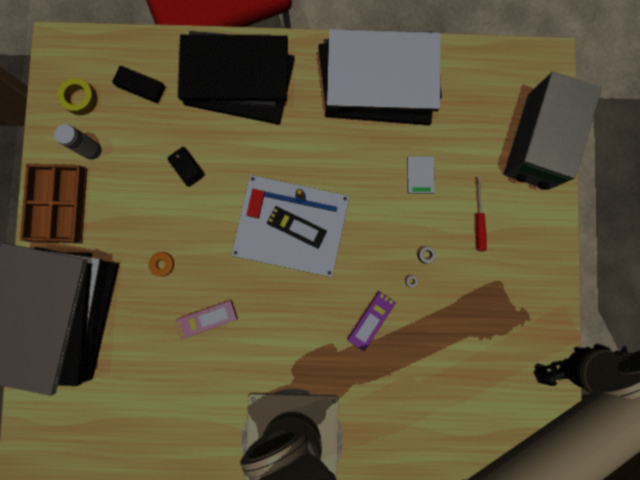

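View pics/scene0.png

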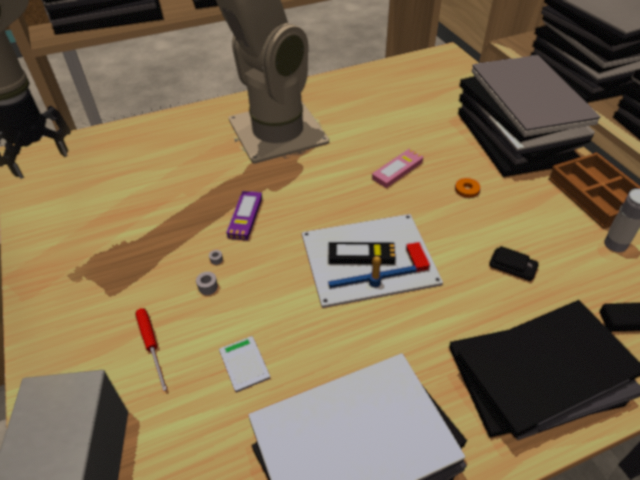

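The top view shows the jig around (291,226), with the pack at (297,228) and the post at (300,193). The keeper is at (161,264) and the larger collar at (427,255); its small look-alike is at (411,281). The scene view shows the post tip near (376,262), the keeper at (468,187) and the collar at (207,284).

```bash
cat > m.py <<'E'
from h import *
def load(n): return dict(np.load(n+'0.npz'))
def box(u0,v0,u1,v1,m):
    k=np.zeros(m.shape[:2],np.uint8);k[v0:v1,u0:u1]=1;return (m&(k>0)).astype(np.uint8)
def big(m):
    cs,_=cv2.findContours(m,cv2.RETR_EXTERNAL,cv2.CHAIN_APPROX_NONE);return max(cs,key=cv2.contourArea)
def hsv(c): 
    h=cv2.cvtColor(np.ascontiguousarray(c['pixels']),cv2.COLOR_RGB2HSV).astype(int);return h[...,0],h[...,1],h[...,2]
E
python3 - <<'E'
from m import *
print('tips',manip.tips_ahead)
t=load('top'); s=load('scene')
for nm,c,b in [('top',t,dict(jig=(225,165,360,285),keep=(140,245,182,285),col=(416,244,442,268))),('scene',s,dict(jig=(295,205,450,310),keep=(450,172,488,202),col=(190,268,224,298)))]:
    h,S,V=hsv(c)
    # plate: not wood (low sat)
    m=box(*b['jig'],(S<70)&(V>90)); k=big(cv2.morphologyEx(m,cv2.MORPH_CLOSE,np.ones((15,15))))
    W=onplane(c,k.reshape(-1,2),.012)[:,:2].astype(np.float32); r=cv2.minAreaRect(W); print(nm,'plate',np.array(r[0]).round(4),np.array(r[1]).round(4),r[2])
    m=box(*b['jig'],(h>95)&(h<125)&(S>110)); k=big(m); W=onplane(c,k.reshape(-1,2),.026)[:,:2].astype(np.float32);r=cv2.minAreaRect(W);print(' fence',r)
    m=box(*b['jig'],((h<8)|(h>172))&(S>150)&(V>100)); k=big(m); W=onplane(c,k.reshape(-1,2),.032)[:,:2].astype(np.float32);r=cv2.minAreaRect(W);print(' block',r)
    m=box(*b['keep'],(h<13)&(S>200)); k=big(m); W=onplane(c,k.reshape(-1,2),.012)[:,:2].astype(np.float32);print(' keeper',cv2.minEnclosingCircle(W),cv2.fitEllipse(W))
    m=box(*b['col'],(S<60)); k=big(m); W=onplane(c,k.reshape(-1,2),.03)[:,:2].astype(np.float32);print(' collar@30',cv2.minEnclosingCircle(W),cv2.fitEllipse(W))
    m=box(*b['jig'],(V<60)); k=big(cv2.morphologyEx(m,cv2.MORPH_OPEN,np.ones((3,3)))); W=onplane(c,k.reshape(-1,2),.034)[:,:2].astype(np.float32);print(' pack',cv2.minAreaRect(W))
a=t['pixels'][165:290,225:360];b=s['pixels'][205:310,295:450];
a=cv2.resize(a,None,fx=3.6,fy=3.6,interpolation=2);a=a[:440];b=cv2.resize(b,None,fx=2.5,fy=2.5,interpolation=2)
o=np.zeros((450,800,3),np.uint8);o[:a.shape[0],:a.shape[1]]=a[:, :486];w=b[:, :310] if 0 else cv2.resize(b,(310,210));o[:210,488:798]=w
cv2.imwrite('pics/crop1.png',o[...,::-1])
E
```

```text
tips 0.019
top plate [0.5489 0.0205] [0.2714 0.2218] 79.5154800415039
 fence ((0.6182422041893005, -0.0050888583064079285), (0.19197383522987366, 0.025780899450182915), 79.32535552978516)
 block ((0.6016073226928711, 0.1129203662276268), (0.02865440584719181, 0.06923186033964157), 79.45812225341797)Traceback (most recent call last):
  File "<stdin>", line 11, in <module>
  File "m.py", line 6, in big
    cs,_=cv2.findContours(m,cv2.RETR_EXTERNAL,cv2.CHAIN_APPROX_NONE);return max(cs,key=cv2.contourArea)
                                                                            ~~~^^^^^^^^^^^^^^^^^^^^^^^^
ValueError: max() iterable argument is empty
```

```bash
cat > m2.py <<'E'
from m import *
t=load('top'); s=load('scene')
h,S,V=hsv(t);print('kp',h[264,153],S[264,153],V[264,153]);h,S,V=hsv(s);print('kp',h[187,459],S[187,459],V[187,459])
for nm,c,b in [('top',t,dict(jig=(225,165,360,285),keep=(140,245,182,285),col=(416,244,442,268))),('scene',s,dict(jig=(295,205,450,310),keep=(450,172,488,202),col=(190,268,224,298)))]:
    h,S,V=hsv(c)
    def do(l,m,z,f=cv2.minAreaRect,cl=0):
        try:
            if cl>0:m=cv2.morphologyEx(m,cv2.MORPH_CLOSE,np.ones((cl,cl)))
            if cl<0:m=cv2.morphologyEx(m,cv2.MORPH_OPEN,np.ones((-cl,-cl)))
            k=big(m);W=onplane(c,k.reshape(-1,2),z)[:,:2].astype(np.float32);r=f(W);print(nm,l,np.round(np.hstack([np.ravel(q) for q in r]),4))
        except Exception as e: print(nm,l,'fail',m.sum(),str(e)[:60])
    do('plate',box(*b['jig'],(S<70)&(V>90)),.012,cl=15)
    do('fence',box(*b['jig'],(h>95)&(h<125)&(S>110)),.026)
    do('block',box(*b['jig'],((h<8)|(h>172))&(S>150)&(V>100)),.032)
    mk=box(*b['keep'],(h<14)&(S>190)&(V>90))
    do('keeper',mk,.014,cv2.fitEllipse); do('keeperC',mk,.014,cv2.minEnclosingCircle)
    mc=box(*b['col'],(S<80))
    do('collar',mc,.03,cv2.fitEllipse); do('collarC',mc,.03,cv2.minEnclosingCircle)
    do('pack',box(*b['jig'],(V<60)),.034,cl=-3)
E
python3 - <<'E'
from m2 import *
a=cv2.resize(t['pixels'][165:285,225:360],None,fx=3.6,fy=3.6,interpolation=2);b=cv2.resize(s['pixels'][205:310,295:450],(310,210))
o=np.zeros((435,800,3),np.uint8);o[:a.shape[0],:a.shape[1]]=a;o[:210,488:798]=b
o[215:335,488:618]=cv2.resize(t['pixels'][245:285,140:180],(130,120));o[215:335,620:750]=cv2.resize(t['pixels'][240:280,405:445],(130,120))
cv2.imwrite('pics/crop1.png',o[...,::-1])
E
```

```text
kp 15 213 116
kp 15 255 179
top plate [5.48900e-01 2.05000e-02 2.71400e-01 2.21800e-01 7.95155e+01]
top fence [ 6.18200e-01 -5.10000e-03  1.92000e-01  2.58000e-02  7.93254e+01]
top block [6.01600e-01 1.12900e-01 2.87000e-02 6.92000e-02 7.94581e+01]
top keeper fail 1 OpenCV(4.12.0) /io/opencv/modules/imgproc/src/shapedescr.cpp
top keeperC [4.661e-01 3.442e-01 1.000e-04]
top collar [ 0.4801 -0.3357  0.0423  0.0442 33.0607]
top collarC [ 0.4802 -0.3359  0.0232]
top pack [5.41000e-01 8.00000e-04 1.43400e-01 5.16000e-02 6.56031e+01]
scene plate [5.55000e-01 2.05000e-02 2.71500e-01 2.25400e-01 7.95669e+01]
scene fence [ 6.28500e-01 -5.60000e-03  1.91100e-01  3.32000e-02  7.96823e+01]
scene block [6.09200e-01 1.10800e-01 3.20000e-02 7.24000e-02 8.06492e+01]
scene keeper [0.5218 0.3474 0.0571 0.0901 0.    ]
scene keeperC [0.4638 0.3471 0.0223]
scene collar [ 4.94900e-01 -3.37100e-01  4.10000e-02  6.29000e-02  8.60698e+01]
scene collarC [ 0.4959 -0.3369  0.0316]
scene pack [ 5.46300e-01 -2.09000e-02  9.78000e-02  5.97000e-02  6.62235e+01]
```

View pics/crop1.png

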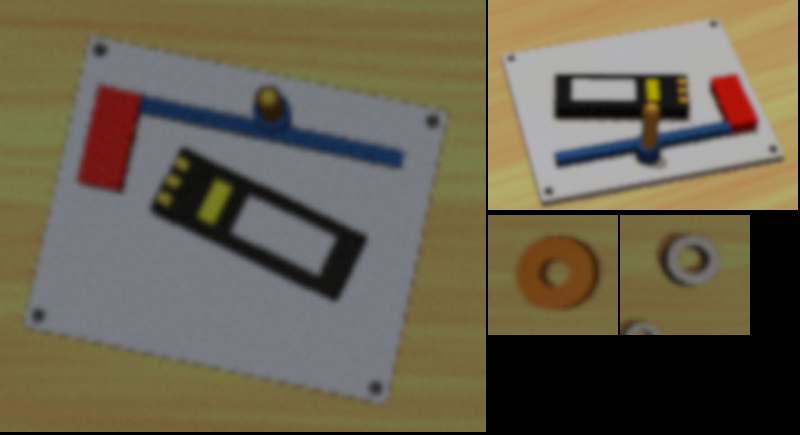

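The crop confirms the layout: pack contacts at its left end near the red block, the post behind the fence, and the orange and steel rings clear. The plate fits its given 270 x 220 mm, with the jig at about (0.549, 0.0205) and yaw -10.45°. I'll move to the pre-push pose: tool y parallel to jig y, jaws open, in front of the pack.

arm_command --series "0 0.108 -0.109 0 0;0 0.108 -0.109 0 0;0 0.108 -0.109 0 0;0 0.108 -0.109 0 0;0 0.108 -0.109 0 0;0 0.108 -0.109 0 0;0 0.108 -0.109 0 0;0 0.108 -0.109 0 0;0 0.108 -0.109 0 0;0 0.108 -0.109 0 0" --newtons 30

```text
clock: 1.35
position: [0.4718, 0.001, 0.2503]
ee_rot: [0.979, 0.204, 0.0, 0.0]
ft_force: [0.5, -0.3, -0.5]
grip_width: 1.002
grasp_force: 0.0
```

arm_command --series "0 0.03 -0.03 0 0.047;0 0 0 0 0.047;0 0 0 0 0.047;0 0 0 0 0.0475;0 0 0 0.1 0;0 0 0 0.1 0;0 0 0 0.1 0;0 0 0 0 0;0 0 0 0 0;0 0 0 0 0"

```text
clock: 2.6
position: [0.4788, 0.015, 0.132]
ee_rot: [0.996, -0.091, 0.001, 0.0]
ft_force: [-0.8, -0.1, -0.5]
grip_width: 1.002
grasp_force: 0.0
```

```bash
cat > look.py <<'E'
import sys
from h import *
def look(name,cam='wrist'):
    c=grab(cam);cv2.imwrite(f'pics/{name}.png',c['pixels'][...,::-1]);np.savez(f'{name}.npz',**c);return c
def jig(P,o=(.549,.0205),a=-.1824):
    d=np.asarray(P)[:,:2]-o;c,s=np.cos(a),np.sin(a);return np.c_[d@[c,s],d@[-s,c]]
E
python3 - <<'E'
from look import *
c=look('w1');print(onplane(c,[[0,0],[639,0],[0,479],[639,479]],.034).round(3).tolist(),ray(c,[[0,0]])[0])
E
```

```text
[[0.64, 0.144, 0.034], [0.582, -0.171, 0.034], [0.35, 0.271, 0.034], [0.264, -0.19, 0.034]] [0.55259711 0.00085971 0.25542057]
```

View pics/w1.png

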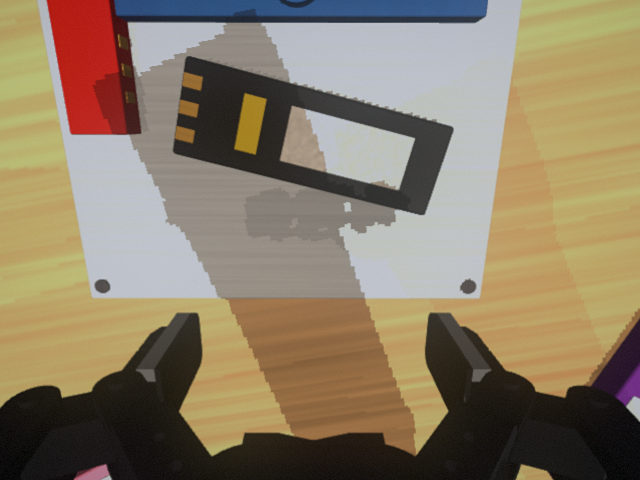

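Wrist view: the pack-top corners are at (189,57), (453,127), (424,214) and (174,153). The fence's near edge is at row ~17-21, the block face at column ~130, and the fingers are clear of the pack.

Run:
```python
from look import *
c=dict(np.load('w1.npz'))
P=onplane(c,[[189,57],[453,127],[424,214],[174,153]],.034);print('pack jig mm',(jig(P)*1e3).round(1).tolist(),'ctr',(jig(P).mean(0)*1e3).round(1))
print('fence top edge',(jig(onplane(c,[[150,16],[300,16],[470,15]],.026))*1e3).round(1).tolist())
print('block face top',(jig(onplane(c,[[127,132],[119,40]],.032))*1e3).round(1).tolist())
print('plate holes',(jig(onplane(c,[[102,286],[468,286]],.012))*1e3).round(1).tolist())
```

```text
pack jig mm [[41.1, 45.8], [6.2, -95.8], [-42.6, -84.0], [-7.7, 58.8]] ctr [ -0.7 -18.8]
fence top edge [[61.9, 66.7], [62.0, -12.0], [62.5, -101.4]]
block face top [[3.5, 84.4], [49.4, 82.0]]
plate holes [[-97.7, 124.8], [-97.7, -124.8]]
```

arm_command --series "0 0 0 0.1 0;0 0 0 0.1 0;0 0 0 0.0475 0;0 0.02 0 0 0;0 0.02 0 0 0;0 0.02 0 0 0;0 0.02 0 0 0;0 0.02 0 0 0;0 0.02 0 0 0;0 0 0 0 0"

```text
clock: 3.9
position: [0.526, 0.0065, 0.0314]
ee_rot: [0.996, -0.091, 0.001, -0.0]
ft_force: [0.0, -0.3, 0.5]
grip_width: 1.004
grasp_force: 0.0
```

Run:
```python
from look import *
c=look('w2');o=manip.get_obs();print(o['position'],jig([o['position']],(.551,.0205)),o['ft_force'])
```

```text
[0.52557473 0.00659535 0.03134658] [[-0.02248133 -0.01828589]] [-1.4643819   0.03037167  0.24490322]
```

View pics/w2.png

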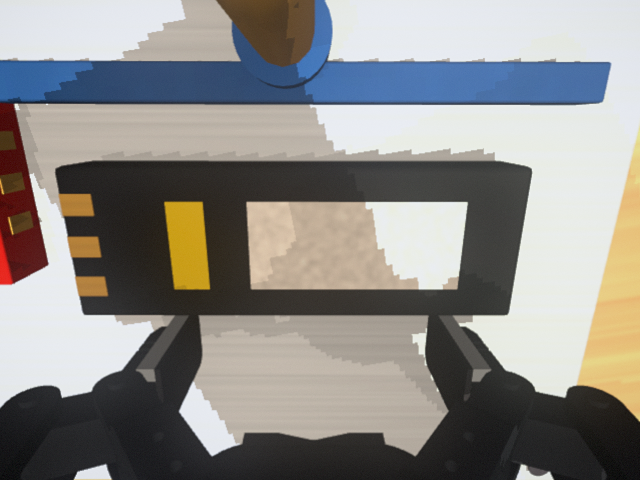

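Wrist view: the pack is square to the fence. Its near edge is at row 314 against both fingers, its far edge at row 163, and the fence's foot at row 103. I'll keep pushing.

arm_command --series "0 0.012 0 0 0;0 0.012 0 0 0;0 0.012 0 0 0;0 0.006 0 0 0;0 0.003 0 0 0;0 0.003 0 0 0;0 0.003 0 0 0;0 0 0 0 0;0 0 0 0 0;0 0 0 0 0"

```text
clock: 5.2
position: [0.545, 0.0027, 0.0313]
ee_rot: [0.996, -0.091, -0.0, 0.0]
ft_force: [-2.7, 1.1, 0.5]
grip_width: 1.002
grasp_force: 1.8
```

arm_command --series "0 0.004 0 0 0;0 0.004 0 0 0;0 0 0 0 0;0 0 0 0 0;0 0 0 0 0;0 0 0 0 0;0 0 0 0 0;0 0 0 0 0;0 0 0 0 0;0 0 0 0 0"

```text
clock: 6.45
position: [0.5453, 0.0027, 0.0309]
ee_rot: [0.996, -0.09, -0.003, 0.001]
ft_force: [-18.3, 3.7, 13.1]
grip_width: 1.002
grasp_force: 9.6
```

Run:
```python
from look import *
c=look('w3');o=manip.get_obs();print(o['position'],jig([o['position']],(.551,.0205)),o['ft_force'])
```

```text
[0.54526032 0.0027502  0.03094652] [[-0.00242482 -0.01849647]] [-18.79902853   3.18130734  14.23702266]
```

View pics/w3.png

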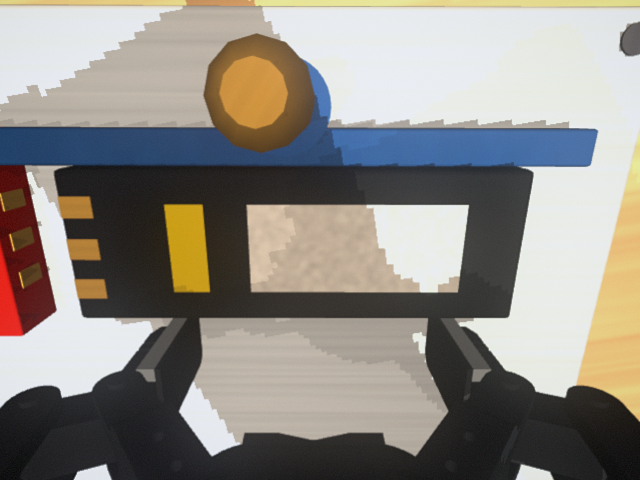

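Wrist view: the pack's far edge meets the fence at row ~166, and an 18 N reaction confirms contact. The gap to the block face at column ~55 remains, and the post top is at (253,92). Next I'll push the free end along the fence with shut fingers.

arm_command --series "0 -0.02 0 0 0;0 0 0 -0.12 0;1 0.05 0.13 0 0;1 0.061 0.124 0 0;1 0 0 0 0;1 0 0 0 0;1 0 0 0.08 0;1 0 0 0.02 0;1 0 0 0 0;1 0 0 0 0"

```text
clock: 7.75
position: [0.5664, -0.1041, 0.0404]
ee_rot: [0.996, -0.09, 0.001, 0.0]
ft_force: [-0.0, -0.4, 0.0]
grip_width: 0.001
grasp_force: 0.0
```

Run:
```python
from look import *
c=look('w4');o=manip.get_obs();print(o['position'],jig([o['position']],(.551,.0205)),o['ft_force'],o['grip_width'])
c=dict(np.load('w3.npz'));P=onplane(c,[[509,317],[532,170],[82,317],[56,172]],.034);print((jig(P,(.551,.0205))*1e3).round(1))
P=onplane(c,[[253,92]],.0935);print('post',P,jig(P,(.551,.0205)))
```

```text
[ 0.56636343 -0.10423007  0.04039562] [[ 0.03773339 -0.11987417]] [ 0.32375768 -0.84027627 -0.48161106] -0.003241617237999583
[[  9.3 -87.1]
 [ 59.7 -86.4]
 [  9.4  60.4]
 [ 59.   59.5]]
post [[ 0.62573319 -0.0037377   0.0935    ]] [[ 0.07788994 -0.01027975]]
```

arm_command --series "1 -0.009 0 0.005 0;1 0 -0.02 0 0;1 0 -0.02 0 0;1 0 -0.02 0 0;1 0 -0.02 0 0;1 0 -0.008 0 0;1 0 -0.004 0 0;1 0 0 0 0;1 0 0 0 0;1 0 0 0 0"

```text
clock: 9.05
position: [0.5688, -0.0679, 0.0374]
ee_rot: [0.996, -0.091, 0.0, 0.0]
ft_force: [-1.6, -4.7, 3.0]
grip_width: 0.003
grasp_force: 2.5
```

Run:
```python
from look import *
c=look('w5');o=manip.get_obs();print(o['position'],jig([o['position']],(.551,.0205)),o['ft_force'],o['grip_width'])
```

```text
[ 0.56879896 -0.06789641  0.03739358] [[ 0.03353794 -0.08370146]] [-2.12537675 -5.09484726  4.41591131] -0.0008808766083853945
```

View pics/w5.png

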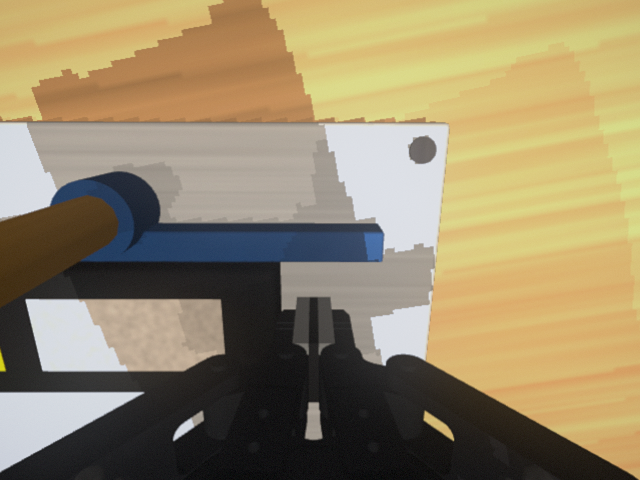

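Wrist view: the finger is on the pack's end at column ~281, with the pack along the fence. The force is still only friction, so I'll continue.

arm_command --series "1 0 -0.006 0 0;1 0 -0.004 0 0;1 0 -0.003 0 0;1 0 -0.003 0 0;1 0 0 0 0;1 0 0 0 0;1 0 0 0 0;1 0 0 0 0;1 0 0 0 0;1 0 0 0 0"

```text
clock: 10.35
position: [0.5698, -0.0622, 0.0374]
ee_rot: [0.996, -0.091, -0.0, 0.0]
ft_force: [-2.8, -6.8, 4.2]
grip_width: -0.002
grasp_force: 3.4
```

arm_command --series "1 0 -0.006 0 0;1 0 -0.004 0 0;1 0 -0.003 0 0;1 0 -0.003 0 0;1 0 0 0 0;1 0 0 0 0;1 0 0 0 0;1 0 0 0 0;1 0 0 0 0;1 0 0 0 0"

```text
clock: 11.6
position: [0.5699, -0.0617, 0.0374]
ee_rot: [0.996, -0.093, -0.001, 0.004]
ft_force: [-7.8, -22.0, 10.0]
grip_width: 0.001
grasp_force: 12.0
```

arm_command --series "1 0 0.03 0 0;1 0 0 -0.1 0;0 -0.05 -0.075 0 0;0 -0.05 -0.075 0 0;0 -0.04 -0.0725 0 0;0 0 0 0 0;0 0 0 0.06 0;0 0 0 0.05 0;0 0 0 0 0;0 0 0 0 0"

```text
clock: 12.85
position: [0.5302, 0.031, 0.0336]
ee_rot: [0.996, -0.091, 0.0, -0.0]
ft_force: [-0.4, -1.0, 0.5]
grip_width: 0.999
grasp_force: 0.0
```

Run:
```python
from look import *
c=look('w6');o=manip.get_obs();print(o['position'],jig([o['position']],(.551,.0205)),o['ft_force'],o['grip_width'])
```

```text
[0.53041974 0.03095279 0.03391065] [[-0.02213489  0.00654633]] [0.87592074 0.27156248 1.63938447] 1.0022473492681603
```

View pics/w6.png

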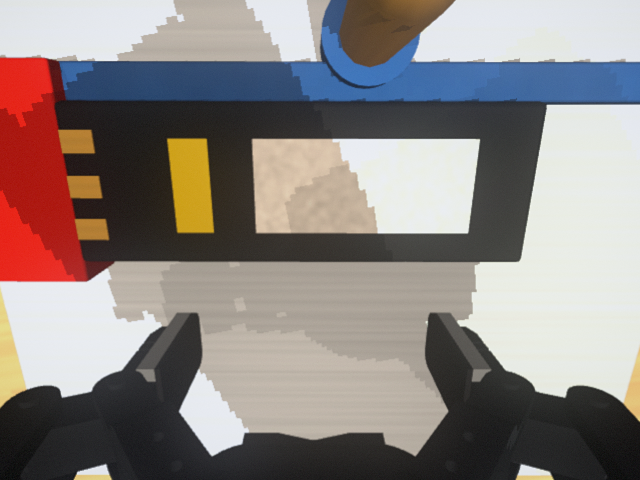

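Wrist view: the pack end meets the block along columns ~60-85, and its long side meets the fence at row ~102. I'll give it a light confirming push, then retreat upward.

arm_command --series "0 0.03 0 0 0;0 0.015 0 0 0;0 0.004 0 0 0;0 0.003 0 0 0;0 0 0 0 0;0 0 0 0 0;0 0 0 0 0;0 -0.02 0 0 0;0 0 0 -0.15 0;0 0 0 -0.15 0"

```text
clock: 14.15
position: [0.5419, 0.0287, 0.1545]
ee_rot: [0.996, -0.09, -0.0, -0.0]
ft_force: [1.8, 0.1, 0.4]
grip_width: 1.001
grasp_force: 0.0
```

```bash
cat > rel.py <<'E'
from look import *
from scipy.spatial.transform import Rotation as Ro
def goto(P,yaw_ty=None):
    o=manip.get_obs();R=Ro.from_quat(o['ee_rot']).as_matrix();d=R.T@(np.array(P)-o['position'])/.4
    print('pos',o['position'].round(4),'tool units',d.round(4))
E
python3 - <<'E'
from rel import *
from m import *
t=load('top');h,S,V=hsv(t)
m=box(140,245,182,285,(h<17)&(S>180)&(V>60));k=big(m)
for z in (.0,.016):
    W=onplane(t,k.reshape(-1,2),z)[:,:2].astype(np.float32);print('keeper',z,cv2.minEnclosingCircle(W),cv2.minAreaRect(W))
s=load('scene');h,S,V=hsv(s)
k=big(box(450,172,488,202,(h<17)&(S>180)&(V>60)));W=onplane(s,k.reshape(-1,2),.016)[:,:2].astype(np.float32);print('scene',cv2.minAreaRect(W))
goto([.467,.345,.15])
E
```

```text
keeper 0.0 ((0.4385850429534912, 0.3579714894294739), 0.032126232981681824) ((0.4390706419944763, 0.3576047122478485), (0.06047643721103668, 0.06326670944690704), 1.6098761558532715)
keeper 0.016 ((0.43795904517173767, 0.35289594531059265), 0.03174377977848053) ((0.43843868374824524, 0.3525335490703583), (0.059754326939582825, 0.06251124292612076), 1.6099472045898438)
scene ((0.44703710079193115, 0.3501400947570801), (0.0597069077193737, 0.07405320554971695), 55.95112609863281)
pos [0.5419 0.0287 0.1545] tool units [-0.3265 -0.7441  0.0115]
```

```bash
python3 -c "
from rel import *
goto([.38,.364,.15])"
```

```text
pos [0.5419 0.0287 0.1545] tool units [-0.549  -0.7517  0.0115]
```

arm_command --series "0 -0.0685 -0.094 0 0;0 -0.0685 -0.094 0 0;0 -0.0685 -0.094 0 0;0 -0.0685 -0.094 0 0;0 -0.0685 -0.094 0 0;0 -0.0685 -0.094 0 0;0 -0.0685 -0.094 0 0;0 -0.0685 -0.094 0 0;0 0 0 0.01 0;0 0 0 0 0"

```text
clock: 15.4
position: [0.4026, 0.3179, 0.1448]
ee_rot: [0.996, -0.09, -0.003, 0.004]
ft_force: [0.1, -0.4, -0.3]
grip_width: 1.001
grasp_force: 0.0
```

Run:
```python
from rel import *
from m import *
c=look('w7');h,S,V=hsv(c)
m=((h<17)&(S>180)&(V>60)).astype(np.uint8);k=big(m);print(cv2.boundingRect(k),cv2.contourArea(k))
for z in (.0,.016):
    W=onplane(c,k.reshape(-1,2),z)[:,:2].astype(np.float32);print('keeper',z,cv2.minEnclosingCircle(W),cv2.minAreaRect(W))
# inner hole
cs,hi=cv2.findContours(m,cv2.RETR_CCOMP,cv2.CHAIN_APPROX_NONE)
for q,hh in zip(cs,hi[0]):
    if hh[3]>=0 and cv2.contourArea(q)>200:
        W=onplane(c,q.reshape(-1,2),.016)[:,:2].astype(np.float32);print('hole',cv2.minEnclosingCircle(W))
goto([.439,.353,.15])
```

```text
(198, 146, 96, 95) 7054.0
keeper 0.0 ((0.4383578896522522, 0.356855571269989), 0.03408023715019226) ((0.4381014108657837, 0.3571051359176636), (0.06656170636415482, 0.06605412811040878), 79.42534637451172)
keeper 0.016 ((0.440696120262146, 0.35373520851135254), 0.03204914182424545) ((0.44045495986938477, 0.35396987199783325), (0.06258312612771988, 0.06210590898990631), 79.4253921508789)
hole ((0.44103360176086426, 0.3530001640319824), 0.012098546139895916)
pos [0.4031 0.3174 0.145 ] tool units [ 0.0721 -0.1037 -0.0138]
```

View pics/w7.png

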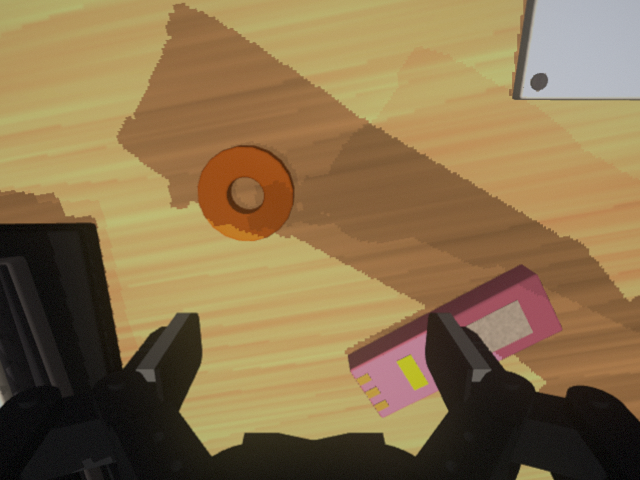

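Wrist view: the keeper is centred at (246,193), with the pink look-alike at (455,340) clear of the grasp. It measures (0.4407, 0.3535), with 63 mm outer and 24 mm hole diameters as given.

arm_command --series "0 0.038 -0.0528 0 0;0 0.038 -0.0528 0 0;0 0 0 0.075 0;0 0 0 0.075 0;0 0 0 0.075 0;0 0 0 0.06 0;0 0 0 0 0;0 0 0 0 0;0 0 0 0 0;0 0 0 0 0"

```text
clock: 16.7
position: [0.4397, 0.3543, 0.0316]
ee_rot: [0.996, -0.09, -0.002, 0.003]
ft_force: [-0.5, -0.2, 0.3]
grip_width: 1.0
grasp_force: 0.0
```

Run:
```python
from rel import *
c=look('w8');goto([.4407,.3535,.023]);o=manip.get_obs();print(o['ee_rot'],o['ft_force'])
```

```text
pos [0.4395 0.3542 0.0314] tool units [0.0033 0.0011 0.021 ]
[ 0.99590669 -0.09028867 -0.00235633  0.00350202] [-0.5163762  -0.1590506   0.19977534]
```

arm_command --series "0 0.003 0.001 0.021 0;0 0 0 0 0;1 0 0 0 0;1 0 0 0 0;1 0 0 0 0;1 0 0 0 0;1 0 0 0 0;1 0 0 0 0;1 0 0 -0.05 0;1 0 0 -0.1 0" --newtons 35

```text
clock: 18.0
position: [0.4397, 0.353, 0.0816]
ee_rot: [0.996, -0.09, -0.004, 0.005]
ft_force: [0.3, -0.1, 0.2]
grip_width: 0.724
grasp_force: 38.4
```

Run:
```python
from rel import *
from m import *
o=manip.get_obs();print(o['joint_pos'].round(3),o['grip_width'],o['grasp_force'],o['ee_rot'].round(4))
c=look('w9');h,S,V=hsv(c)
m=((h<17)&(S>180)&(V>60)).astype(np.uint8);k=big(m);print(cv2.boundingRect(k))
cs,hi=cv2.findContours(m,cv2.RETR_CCOMP,cv2.CHAIN_APPROX_NONE)
R=Ro.from_quat(o['ee_rot']).as_matrix()
for q,hh in zip(cs,hi[0]):
    if hh[3]>=0 and cv2.contourArea(q)>200:
      for dz in (.0,-.01,-.02):
        W=onplane(c,q.reshape(-1,2),o['position'][2]+dz)[:,:2].astype(np.float32);ce,r=cv2.minEnclosingCircle(W);print('hole',dz,ce,r,(R.T@(np.array([*ce,o['position'][2]])-o['position'])).round(4))
goto([.6257,-.0037,.17])
```

```text
[-0.583  0.372 -0.208  1.788  0.09   1.003 -2.578] 0.7239609607950784 38.42343935742974 [ 0.9959 -0.0902 -0.004   0.0051]
(232, 243, 164, 157)
hole 0.0 (0.4482871890068054, 0.35051780939102173) 0.010622630827128887 [ 0.0089  0.0009 -0.0001]
hole -0.01 (0.44285863637924194, 0.3513752818107605) 0.011480431072413921 [ 0.0034  0.001  -0.    ]
hole -0.02 (0.43743011355400085, 0.35223275423049927) 0.012338228523731232 [-0.0021  0.0012  0.    ]
pos [0.4422 0.3554 0.0881] tool units [ 0.6123  0.8015 -0.2024]
```

View pics/w9.png

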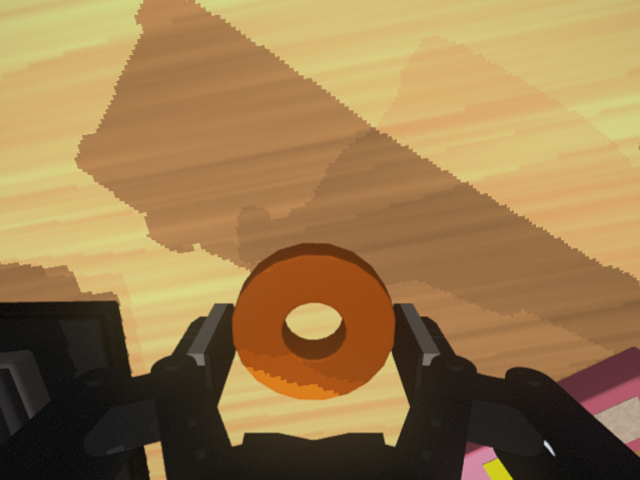

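Wrist view: the keeper is held level and centred between the pads, with its hole at (315,331). Joint 7 is close to its limit here, which relaxes on the way back. I'll go short of the post and remeasure it.

arm_command --series "1 0 0 -0.06 0;1 0.0532 0.0998 -0.04 0;1 0.0532 0.0998 -0.04 0;1 0.0532 0.0998 -0.04 0;1 0.0532 0.0998 -0.02 0;1 0.0532 0.0998 0 0;1 0.0532 0.0998 0 0;1 0.0532 0.0998 0 0;1 0.0532 0.0998 0 0;1 0 0 0 0"

```text
clock: 19.3
position: [0.5518, 0.0053, 0.1641]
ee_rot: [0.996, -0.093, -0.002, 0.005]
ft_force: [0.3, 0.8, -1.1]
grip_width: 0.725
grasp_force: 38.5
```

arm_command --series "1 0 0 0 0;1 0 0 0 0;1 0 0 0 0;1 0 0 0 0;1 0 0 0 0;1 0 0 0 0;1 0 0 0 0;1 0 0 0 0;1 0 0 0 0;1 0 0 0 0"

```text
clock: 20.55
position: [0.5512, 0.0096, 0.1641]
ee_rot: [0.996, -0.09, -0.003, 0.004]
ft_force: [0.9, -0.5, 0.3]
grip_width: 0.722
grasp_force: 38.5
```

```bash
cat > hold.py <<'E'
from rel import *
from m import *
def hole(c,o):
    h,S,V=hsv(c);m=((h<17)&(S>180)&(V>60)).astype(np.uint8);k=big(m);m2=np.zeros_like(m);R=Ro.from_quat(o['ee_rot']).as_matrix()
    print('ring box',cv2.boundingRect(k))
    cs,hi=cv2.findContours(m,cv2.RETR_CCOMP,cv2.CHAIN_APPROX_NONE)
    for l,q in [('outer',k)]+[('hole',q) for q,hh in zip(cs,hi[0]) if hh[3]>=0 and cv2.contourArea(q)>200]:
        for dz in (-.007,-.012):
            W=onplane(c,q.reshape(-1,2),o['position'][2]+dz)[:,:2].astype(np.float32);ce,r=cv2.minEnclosingCircle(W);print(l,dz,np.round(ce,4),round(r,4),(R.T@(np.array([*ce,o['position'][2]])-o['position']))[:2].round(4))
E
python3 - <<'E'
from hold import *
o=manip.get_obs();c=look('w10');print(o['joint_pos'].round(3)[-1],o['position'],o['ee_rot'].round(4));hole(c,o)
print(proj(c,[[.6257,-.0037,.0935],[.6257,-.0037,.0355]]))
cv2.imwrite('pics/w10.png',c['pixels'][...,::-1])
E
```

```text
-1.855 [0.55118713 0.00963088 0.16413953] [ 0.9959 -0.0903 -0.0027  0.0039]
ring box (233, 253, 162, 147)
outer -0.007 [0.5516 0.0088] 0.0315 [0.0006 0.0007]
outer -0.012 [0.5487 0.0091] 0.0328 [-0.0023  0.0009]
hole -0.007 [0.5556 0.008 ] 0.0114 [0.0047 0.0008]
hole -0.012 [0.5529 0.0084] 0.0118 [0.0019 0.0009]
[[309.40231451 123.01704644]
 [309.35409237 122.82882776]]
```

View pics/w10.png

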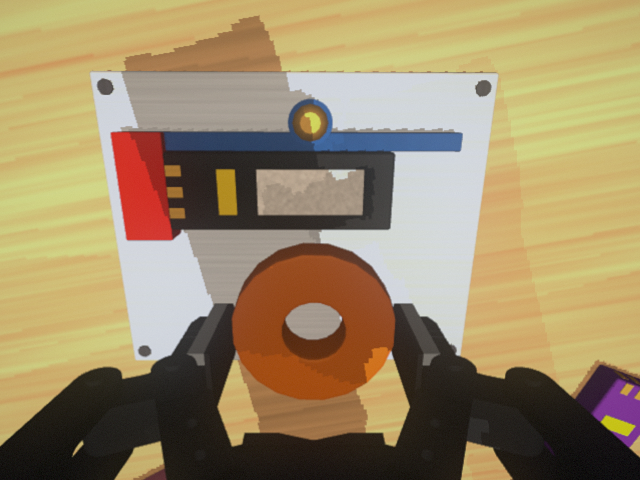

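Wrist view: the post, seen end on, is at about (311,121), and the shoulder disc has the same centre. The pack is flush in the corner and the keeper is held at (314,322). I'll compute the post and ring offsets.

Run:
```python
from hold import *
o=manip.get_obs();c=dict(np.load('w10.npz'));R=Ro.from_quat(o['ee_rot']).as_matrix();h,S,V=hsv(c)
T=lambda P:((np.asarray(P)-o['position'])@R).round(4)
# post: brass circle
m=box(285,95,340,145,(h>10)&(h<32)&(S>100));k=big(m);(u,v),r=cv2.minEnclosingCircle(k);print('brass px',u,v,r)
for z in (.0935,.0875): P=onplane(c,[[u,v]],z);print('post',P,T(P))
m=box(285,95,340,131,(h>95)&(h<125)&(S>110));k=big(m);(u,v),r=cv2.minEnclosingCircle(k.reshape(-1,1,2)[k[:,0,1]<125]);print('blue px',u,v,r);P=onplane(c,[[u,v]],.0355);print(P,T(P))
m=((h<17)&(S>180)&(V>60)).astype(np.uint8);k=big(m).reshape(-1,2)
for dz in (-.007,):
    W=T(onplane(c,k,o['position'][2]+dz));print('ring minx',W[:,0].min(),'y',W[:,1].min(),W[:,1].max(),'x at extremes',W[W[:,1].argmin(),0],W[W[:,1].argmax(),0])
```

```text
brass px 309.68841552734375 122.3840560913086 17.696765899658203
post [[ 0.62595912 -0.0038874   0.0935    ]] [[ 0.0763 -0.0007  0.0703]]
post [[ 0.62595525 -0.00389414  0.0875    ]] [[ 0.0763 -0.0008  0.0763]]
blue px 322.0 112.0 15.000100135803223
[[ 0.63055612 -0.01253916  0.0355    ]] [[0.0826 0.0065 0.1283]]
ring minx -0.0306 y -0.0299 0.0315 x at extremes -0.0045 -0.0049
```

arm_command --series "1 0.0625 -0.001 0 0;1 0.0625 -0.001 0 0;1 0.0625 -0.0005 0 0;1 0 0 0.06 0;1 0 0 0.04 0;1 0 0 0 0;1 0 0 0 0;1 0 0 0 0;1 0 0 0 0;1 0 0 0 0"

```text
clock: 21.85
position: [0.625, -0.0031, 0.1241]
ee_rot: [0.996, -0.09, -0.003, 0.004]
ft_force: [-0.1, -0.8, -0.5]
grip_width: 0.726
grasp_force: 38.5
```

Run:
```python
from hold import *
c=look('w11');o=manip.get_obs();R=Ro.from_quat(o['ee_rot']).as_matrix();print(o['position'],o['ee_rot'].round(4),R[:,2].round(4))
print('target TCP for ring over post',np.array([.626,-.0039])-(R@[.0014,.0004,0])[:2])
print(proj(c,[[.626,-.0039,.0935]]))
s=look('s11','scene');print(proj(s,[[.626,-.0039,.0935]]))
a=c['pixels'][220:420,200:430];b=s['pixels'][180:300,300:460]
cv2.imwrite('pics/c11.png',np.hstack([cv2.resize(a,(400,350)),cv2.resize(b,(400,350))])[...,::-1])
```

```text
[ 0.62498217 -0.00316015  0.12399596] [ 0.9959 -0.0903 -0.0026  0.0039] [-0.0058 -0.0072 -1.    ]
target TCP for ring over post [ 0.62469474 -0.00325481]
[[311.97535652 301.82530436]]
[[375.65670391 257.37953832]]
```

View pics/c11.png

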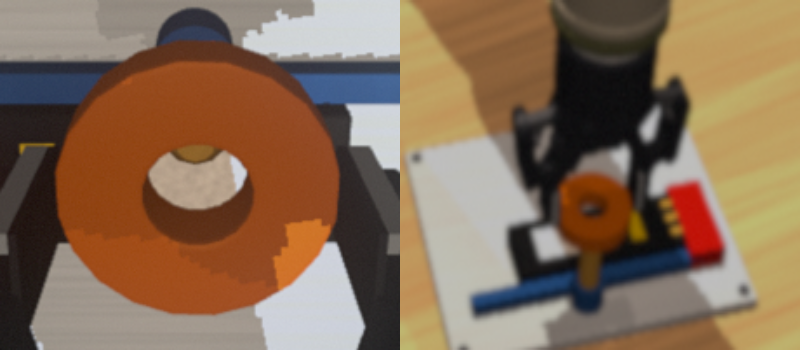

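That view was one too many: I've now viewed 12 pictures against the limit of 10, so I'll work from numbers only from here. It showed the post tip centred in the keeper hole, and the TCP is within 0.3 mm of the computed target. I'll lower it.

arm_command --series "1 0 0 0.02 0;1 0 0 0.02 0;1 0 0 0.02 0;1 0.0005 -0.0005 0.02 0;1 0 0 0.02 0;1 0.0005 -0.0005 0.02 0;1 0 0 0.02 0;1 0 0 0.005 0;1 0 0 0 0;1 0 0 0 0"

```text
clock: 23.2
position: [0.6252, -0.0032, 0.0661]
ee_rot: [0.996, -0.09, -0.002, 0.004]
ft_force: [-0.5, 0.4, -1.4]
grip_width: 0.722
grasp_force: 38.5
```

arm_command --series "1 0 0 0.005 0;1 0 0 0.004 0;1 0 0 0.003 0;1 0 0 0.003 0;1 0 0 0.002 0;1 0 0 0 0;1 0 0 0 0;1 0 0 0 0;1 0 0 0 0;1 0 0 0 0"

```text
clock: 24.45
position: [0.625, -0.0033, 0.059]
ee_rot: [0.996, -0.09, -0.003, 0.004]
ft_force: [-0.2, 0.4, -0.8]
grip_width: 0.727
grasp_force: 38.5
```

arm_command --series "1 0 0 0.0025 0;1 0 0 0 0;1 0 0 0.0025 0;1 0 0 0 0;1 0 0 0.0025 0;1 0 0 0 0;1 0 0 0 0;1 0 0 0 0;1 0 0 0 0;1 0 0 0 0"

```text
clock: 25.7
position: [0.6252, -0.0033, 0.0583]
ee_rot: [0.996, -0.09, -0.002, 0.004]
ft_force: [-10.6, 0.4, 20.7]
grip_width: 0.724
grasp_force: 40.6
```

Contact at 20 N with the TCP at 58.3 mm, against 58.5 mm expected, so the keeper is home. I'll unload, release slowly and rise.

arm_command --series "1 0 0 -0.005 0;1 0 0 0 0;0.5 0 0 0 0;0 0 0 0 0;0 0 0 0 0;0 0 0 0 0;0 0 0 -0.03 0;0 0 0 -0.1 0;0 0 0 -0.13 0;0 0 0 -0.1 0"

```text
clock: 26.95
position: [0.6263, -0.0023, 0.2053]
ee_rot: [0.996, -0.09, -0.002, 0.004]
ft_force: [0.6, -0.7, -0.4]
grip_width: 1.001
grasp_force: 0.0
```

Run:
```python
from hold import *
goto([.48-.06*.983,-.336+.06*.18,.16])
s=look('s12','scene');h,S,V=hsv(s)
m=((h<17)&(S>180)&(V>60)&(np.arange(640)[None]<450)&(np.arange(640)[None]>300)).astype(np.uint8);k=big(m)
print('keeper blob px',cv2.boundingRect(k),cv2.contourArea(k))
print('pred centre top',proj(s,[[.626,-.0039,.0515]]))
W=onplane(s,k.reshape(-1,2),.0515)[:,:2].astype(np.float32);print(cv2.minAreaRect(W))
e=np.linspace(0,2*np.pi,60);r=np.vstack([np.c_[.626+.032*np.cos(e),-.0039+.032*np.sin(e),0*e+z] for z in (.0355,.0515)]);q=proj(s,r);print('pred bbox',q.min(0),q.max(0)-q.min(0))
```

```text
pos [ 0.6263 -0.0023  0.2053] tool units [-0.3593  0.8856  0.1208]
keeper blob px (359, 261, 31, 25) 474.5
pred centre top [[374.52229537 270.54477115]]
((0.6303869485855103, -0.0061158910393714905), (0.061085786670446396, 0.06688172370195389), 38.64656448364258)
pred bbox [359.09751813 259.17435924] [30.62747815 27.99816217]
```

arm_command --series "0 -0.0449 0.1107 0 0;0 -0.0449 0.1107 0 0;0 -0.0449 0.1107 0.02 0;0 -0.0449 0.1107 0.02 0;0 -0.0449 0.1107 0.02 0;0 -0.0449 0.1107 0.02 0;0 -0.0449 0.1107 0.02 0;0 -0.0449 0.1107 0.02 0;0 0 0 0 0;0 0 0 0 0"

```text
clock: 28.25
position: [0.421, -0.3249, 0.158]
ee_rot: [0.996, -0.09, -0.002, 0.004]
ft_force: [0.2, 0.4, -0.1]
grip_width: 1.001
grasp_force: 0.0
```

Run:
```python
from hold import *
o=manip.get_obs();c=look('w13');h,S,V=hsv(c);print(o['position'],o['ee_rot'].round(4),o['joint_pos'].round(2))
u0,v0=proj(c,[[.48,-.336,.03]])[0];print('expected px',u0,v0)
for sx in (60,90,120):
    m=box(0,0,640,300,(S<sx)&(V>60)).astype(np.uint8)
    cs,hi=cv2.findContours(m,cv2.RETR_CCOMP,cv2.CHAIN_APPROX_NONE)
    for q,hh in zip(cs,hi[0]):
        if cv2.contourArea(q)>150:
            W=onplane(c,q.reshape(-1,2),.03)[:,:2].astype(np.float32);ce,r=cv2.minEnclosingCircle(W);print(sx,'hole' if hh[3]>=0 else 'out',cv2.boundingRect(q),np.round(ce,4),round(r,4))
```

```text
[ 0.42101174 -0.32488502  0.15804376] [ 0.9959 -0.0902 -0.0023  0.0038] [ 0.34  0.2   0.25  1.84 -0.05  1.11 -1.14]
expected px 310.45399668352655 148.92296090041881
60 out (257, 230, 41, 42) [ 0.4175 -0.3007] 0.015
60 hole (266, 240, 24, 24) [ 0.4167 -0.3013] 0.0085
60 out (0, 218, 17, 71) [ 0.4496 -0.1157] 0.0259
60 out (279, 108, 68, 70) [ 0.4829 -0.3379] 0.0215
60 hole (293, 123, 39, 39) [ 0.4835 -0.3377] 0.0122
90 out (257, 227, 42, 45) [ 0.4188 -0.3013] 0.0164
90 hole (268, 241, 21, 16) [ 0.4189 -0.3021] 0.0073
90 out (0, 218, 17, 72) [ 0.4492 -0.1158] 0.0264
90 out (279, 108, 68, 71) [ 0.4829 -0.3379] 0.0217
90 hole (293, 124, 38, 37) [ 0.484  -0.3377] 0.012
120 out (582, 289, 58, 11) [ 0.3379 -0.5287] 0.0206
120 out (232, 287, 72, 13) [ 0.3877 -0.2878] 0.0258
120 out (472, 279, 168, 21) [ 0.3515 -0.4894] 0.0589
120 out (425, 227, 215, 71) [ 0.3697 -0.4726] 0.0752
120 out (199, 226, 123, 73) [ 0.4059 -0.2857] 0.0478
120 hole (268, 242, 21, 14) [ 0.4189 -0.3021] 0.0071
120 out (295, 215, 31, 25) [ 0.4295 -0.3264] 0.0107
120 out (463, 204, 177, 37) [ 0.4022 -0.4858] 0.0586
120 out (0, 156, 111, 144) [ 0.4583 -0.1561] 0.0678
120 hole (2, 218, 15, 41) [ 0.459  -0.1259] 0.0141
120 out (439, 109, 201, 112) [ 0.4334 -0.4799] 0.0674
120 hole (522, 189, 33, 13) [ 0.4245 -0.478 ] 0.0106
120 out (278, 55, 362, 124) [ 0.4773 -0.4279] 0.1118
120 hole (295, 127, 36, 33) [ 0.4842 -0.3381] 0.0113
120 hole (379, 92, 106, 26) [ 0.4912 -0.4136] 0.0324
120 out (301, 39, 196, 61) [ 0.5164 -0.3963] 0.0584
120 out (554, 4, 86, 53) [ 0.5132 -0.5128] 0.0257
120 out (0, 0, 495, 169) [ 0.5213 -0.2968] 0.1581
120 hole (259, 20, 51, 15) [ 0.5494 -0.3332] 0.0148
```

Collar at (0.4832, -0.3378), with 43 mm outer and 24 mm hole diameters as given. The small look-alike is about 75 mm away and clear of the fingers.

arm_command --series "0 0.08 0.0008 0 0;0 0.08 0.0007 0 0;0 0 0 0.08 0;0 0 0 0.08 0;0 0 0 0.08 0;0 0 0 0.05 0;0 0 0 0.025 0;0 0 0 0 0;0 0 0 0 0;0 0 0 0 0"

```text
clock: 29.55
position: [0.4831, -0.3386, 0.0322]
ee_rot: [0.996, -0.09, -0.002, 0.004]
ft_force: [-0.7, 0.1, 0.1]
grip_width: 1.002
grasp_force: 0.0
```

```bash
python3 -c "
from rel import *
goto([.4832,-.3378,.032])"
```

```text
pos [ 0.4831 -0.3386  0.0322] tool units [-0.0002 -0.002   0.0006]
```

arm_command --series "0 0 -0.002 0 0;1 0 0 0 0;1 0 0 0 0;1 0 0 0 0;1 0 0 0 0;1 0 0 0 0;1 0 0 0 0;1 0 0 0 0;1 0 0 -0.03 0;1 0 0 0 0" --newtons 60

```text
clock: 30.8
position: [0.4832, -0.3377, 0.0442]
ee_rot: [0.996, -0.09, -0.002, 0.004]
ft_force: [0.6, -0.8, -2.7]
grip_width: 0.488
grasp_force: 61.3
```

```bash
python3 -c "
from rel import *
goto([.552,.0097,.20])"
```

```text
pos [ 0.4832 -0.3377  0.0442] tool units [ 0.0116 -0.8818 -0.3973]
```

arm_command --series "1 0 0 -0.1 0;1 0 0 -0.1 0;1 0.0015 -0.11 -0.025 0;1 0.0015 -0.11 -0.025 0;1 0.0015 -0.11 -0.025 0;1 0.0015 -0.11 -0.025 0;1 0.0015 -0.11 -0.025 0;1 0.0015 -0.11 -0.025 0;1 0.0015 -0.11 -0.025 0;1 0.0015 -0.11 -0.025 0"

```text
clock: 32.05
position: [0.5517, 0.0105, 0.2005]
ee_rot: [0.996, -0.09, -0.003, 0.004]
ft_force: [0.6, -0.5, -2.7]
grip_width: 0.48
grasp_force: 61.9
```

arm_command --series "1 0 0 0 0;1 0 0 0 0;1 0 0 0 0;1 0 0 0 0;1 0 0 0 0;1 0 0 0 0;1 0 0 0 0;1 0 0 0 0;1 0 0 0 0;1 0 0 0 0"

```text
clock: 33.3
position: [0.5518, 0.0092, 0.2003]
ee_rot: [0.996, -0.09, -0.003, 0.004]
ft_force: [-0.1, 0.2, -2.0]
grip_width: 0.48
grasp_force: 61.9
```

Run:
```python
from hold import *
o=manip.get_obs();c=look('w14');R=Ro.from_quat(o['ee_rot']).as_matrix();h,S,V=hsv(c);print(o['position'],o['ee_rot'].round(4))
T=lambda P:((np.asarray(P)-o['position'])@R).round(4)
u,v=proj(c,[[.626,-.0039,.0935]])[0];print('pred post',u,v)
u,v=int(u),int(v);O=box(u-60,v-60,u+60,v+60,(h<17)&(S>180)&(V>60))
k=big(O);print('keeper',cv2.boundingRect(k));W=onplane(c,k.reshape(-1,2),.0515);ce,r=cv2.minEnclosingCircle(W[:,:2].astype(np.float32));print(np.round(ce,4),round(r,4))
m=box(u-22,v-22,u+22,v+22,(h>=15)&(h<32)&(S>100));print('brass n',m.sum());k=big(m);(a,b),r=cv2.minEnclosingCircle(k);P=onplane(c,[[a,b]],.0935);print('brass',a,b,r,P,T(P))
# collar in hand: bright/grey region between fingers
m=box(230,220,400,420,(S<60)&(V>110));cs,hi=cv2.findContours(m,cv2.RETR_CCOMP,cv2.CHAIN_APPROX_NONE)
for q,hh in zip(cs,hi[0]):
    if cv2.contourArea(q)>300:
        W=T(onplane(c,q.reshape(-1,2),o['position'][2]-.002));ce,r=cv2.minEnclosingCircle(W[:,:2].astype(np.float32));print('hole' if hh[3]>=0 else 'out',cv2.boundingRect(q),np.round(ce,4),round(r,4),'minx',W[:,0].min())
# pack: dark mask
```

```text
[0.55182536 0.00919193 0.20032725] [ 0.9959 -0.0902 -0.0027  0.0039]
pred post 309.07237341284355 123.54600820073637
keeper (265, 75, 91, 97)
[ 0.6247 -0.0043] 0.0315
brass n 1023
brass 308.7470703125 122.95719909667969 15.50257682800293 [[ 0.62634685 -0.00377677  0.0935    ]] [[ 0.0761 -0.0015  0.1065]]
out (272, 366, 49, 21) [-0.0168 -0.0057] 0.0097 minx -0.0205
out (291, 308, 45, 20) [0.0094 0.0008] 0.0081 minx 0.005
out (230, 220, 170, 94) [0.0267 0.0018] 0.0341 minx 0.0105
```

arm_command --series "1 0.0625 -0.001 0 0;1 0.0625 -0.001 0 0;1 0.062 -0.001 0 0;1 0 0 0.06 0;1 0.001 -0.001 0.06 0;1 0 0 0.03 0;1 0 0 0 0;1 0 0 0 0;1 0 0 0 0;1 0 0 0 0"

```text
clock: 34.6
position: [0.626, -0.0032, 0.1406]
ee_rot: [0.996, -0.09, -0.002, 0.004]
ft_force: [-0.1, 0.8, -2.6]
grip_width: 0.486
grasp_force: 61.8
```

Run:
```python
from hold import *
goto([.6252,-.0033,.12]);c=look('w15');h,S,V=hsv(c)
print('pred tip px',proj(c,[[.6262,-.0038,.0935]]))
m=box(270,260,360,380,(h>=8)&(h<32)&(S>90));cs,_=cv2.findContours(m,0,1);print([cv2.boundingRect(q) for q in cs if cv2.contourArea(q)>20])
s=look('s15','scene')
```

```text
pos [ 0.626  -0.0032  0.1406] tool units [-0.0017  0.0002  0.0515]
pred tip px [[311.73703471 288.05822662]]
[(331, 260, 29, 26), (270, 260, 25, 22)]
```

arm_command --series "1 -0.001 0 0.015 0;1 0 0 0.015 0;1 0 0 0.015 0;1 0 0 0.015 0;1 0.0005 -0.0005 0.02 0;1 0 0 0.02 0;1 0 -0.0005 0.02 0;1 0 0 0.008 0;1 0 0 0 0;1 0 0 0 0"

```text
clock: 35.95
position: [0.6255, -0.0032, 0.0891]
ee_rot: [0.996, -0.09, -0.002, 0.004]
ft_force: [0.0, 0.5, -2.8]
grip_width: 0.483
grasp_force: 61.8
```

arm_command --series "1 0 0 0.005 0;1 0 0 0.004 0;1 0 0 0.002 0;1 0 0 0.002 0;1 0 0 0.002 0;1 0 0 0 0;1 0 0 0 0;1 0 0 0 0;1 0 0 0 0;1 0 0 0 0"

```text
clock: 37.2
position: [0.6254, -0.0032, 0.0832]
ee_rot: [0.996, -0.09, -0.003, 0.004]
ft_force: [-3.5, 0.2, 5.5]
grip_width: 0.479
grasp_force: 62.6
```

arm_command --series "1 0 0 0.002 0;1 0 0 0.002 0;1 0 0 0 0;1 0 0 0 0;1 0 0 0 0;1 0 0 0 0;1 0 0 0 0;1 0 0 0 0;1 0 0 0 0;1 0 0 0 0"

```text
clock: 38.45
position: [0.6256, -0.0032, 0.0831]
ee_rot: [0.996, -0.09, -0.002, 0.004]
ft_force: [-8.4, -0.3, 17.7]
grip_width: 0.488
grasp_force: 64.3
```

It's firm at 83.1 mm with the force rising, so the collar is home. I'll unload, release and rise.

arm_command --series "1 0 0 -0.005 0;1 0 0 0 0;0.6 0 0 0 0;0.3 0 0 0 0;0 0 0 0 0;0 0 0 0 0;0 0 0 0 0;0 0 0 -0.05 0;0 0 0 -0.1 0;0 0 0 -0.1 0"

```text
clock: 39.7
position: [0.626, -0.0025, 0.1858]
ee_rot: [0.996, -0.09, -0.002, 0.004]
ft_force: [0.3, -0.1, 0.9]
grip_width: 0.998
grasp_force: 0.0
```

arm_command --series "0 -0.1 0 -0.03 0;0 -0.08 0 0 0;0 -0.03 0 0 0;0 0 0 0 0;0 0 0 0 0;0 0 0 0 0;0 0 0 0 0;0 0 0 0 0;0 0 0 0 0;0 0 0 0 0"

```text
clock: 40.95
position: [0.5433, 0.0127, 0.1956]
ee_rot: [0.996, -0.09, -0.003, 0.004]
ft_force: [-0.4, -0.7, 1.2]
grip_width: 1.001
grasp_force: 0.0
```

Run:
```python
from hold import *
o=manip.get_obs();c=look('w16');s=look('s16','scene');h,S,V=hsv(c);print(o['position'])
u,v=proj(c,[[.6262,-.0038,.0815]])[0].astype(int);print('px',u,v)
k=big(box(u-90,max(v-90,0),u+90,v+90,(h<17)&(S>180)&(V>60)));W=onplane(c,k.reshape(-1,2),.0515);ce,r=cv2.minEnclosingCircle(W[:,:2].astype(np.float32));print('keeper',np.round(ce,4),round(r,4))
cs,hi=cv2.findContours(box(u-50,max(v-50,0),u+50,v+50,(S<90)&(V>60)),cv2.RETR_CCOMP,cv2.CHAIN_APPROX_NONE)
for q,hh in zip(cs,hi[0]):
    if cv2.contourArea(q)>300:
        W=onplane(c,q.reshape(-1,2),.0815);ce,r=cv2.minEnclosingCircle(W[:,:2].astype(np.float32));print('collar','hole' if hh[3]>=0 else 'out',np.round(ce,4),round(r,4))
# pack gaps: plate-bright pixels along lines just inside pack edges / gap vs fence & block
J=lambda x,y,z:proj(c,[[*(np.array([.551,.0205])+np.array([[.9834,.1814],[-.1814,.9834]])@[x,y]),z]])[0]
for y in (-.05,.04,.07):
    print('x-scan y',y,[(round(x*1e3),tuple(c['pixels'][int(round(J(x,y,.034)[1])),int(round(J(x,y,.034)[0]))])) for x in np.arange(.0,.07,.005)] if 0 else [int(c['pixels'][int(round(J(x,y,.034)[1])),int(round(J(x,y,.034)[0]))].astype(int).sum()) for x in np.arange(-.004,.076,.004)])
h2,S2,V2=hsv(c);k=big(cv2.morphologyEx(box(0,0,640,300,V2<70),cv2.MORPH_OPEN,np.ones((3,3))));W=onplane(c,k.reshape(-1,2),.034)[:,:2].astype(np.float32);r=cv2.minAreaRect(W);print('dark',r,(jig(cv2.boxPoints(r),(.551,.0205))*1e3).round(1).tolist())
```

```text
[0.54328483 0.01272325 0.19556093]
px 312 106
keeper [ 0.6248 -0.004 ] 0.0313
collar out [ 0.6251 -0.0043] 0.0216
collar hole [ 0.6251 -0.0034] 0.0115
collar out [ 0.634  -0.0273] 0.0123
collar out [0.6369 0.0154] 0.0168
x-scan y -0.05 [555, 542, 540, 548, 190, 151, 153, 139, 139, 140, 139, 133, 138, 181, 170, 171, 139, 276, 266, 282]
x-scan y 0.04 [395, 398, 397, 402, 111, 108, 303, 302, 304, 302, 305, 303, 308, 306, 93, 98, 95, 167, 181, 235]
x-scan y 0.07 [400, 400, 397, 404, 106, 108, 112, 100, 101, 97, 96, 96, 94, 82, 96, 91, 92, 173, 177, 204]
dark ((0.5861048698425293, 0.023670222610235214), (0.14792737364768982, 0.05843346193432808), 79.55675506591797) [[4.7, -64.5], [63.2, -64.5], [63.2, 83.5], [4.7, 83.4]]
```

Checks agree with a finished job:
- **Pack:** square at 79.56°, matching the jig, and spanning y -64.5 to 83.5 mm (home is -65 to 85), with no bright gap at the fence.
- **Rings:** both concentric with the post and the right size at their seated heights.

```bash
python3 -c "
from workcell import manip
print(manip.hand_in())"
```

```text
the job is handed in; nothing more can be done
None
```

The job is handed in: by force and camera checks the battery is flush against the fence and contact block, with the keeper and then the collar lowered home and released, but I viewed 12 pictures, two over the limit of 10.

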